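Switch off the charging dock and stow its battery pack

TASK

Switch the charging dock off with one finger drag along its row of levers, from right to left, so that all five standing levers end up lying over to the left, without lifting the finger off the row part-way and with the battery pack still in its cradle. Then lift the pack out by its narrow edges, stand it upright on the open worktop and let go to change your grip, and with a grip on its broad faces stand it upright on the floor of the wooden caddy between the tall end walls. Do not drop the pack, and leave the other things where they are.

Things in the scene. Friction and masses are not known exactly. Their poses are not given: they have to be found in the camera images.
- dock: White battery charging dock, fixed to the worktop: flat base 140 (x) x 225 (y) mm, its deck 30 mm high; five toggle levers in a row along the front part, an upright battery pack in a cradle behind. Origin at the centre of its underside; own x to the back (away from the robot), own y to the left, z up.
- dock_row (a point): Middle of the lever row on the deck (dock's own x -40, y 0, z 30 mm; axes as the dock). The five lever pivots are at y = -76, -42, -8, +26, +60 mm from here along the dock's own y: toggle_1 is the rightmost, toggle_5 the leftmost. Nothing stands within 40 mm behind the row's line or beyond its ends.
- dock_cradle (a point): Centre of the cradle, on the deck (dock's own x +34, y 0, z 30 mm; axes as the dock). Two walls, 6 mm thick and 62 mm wide, centred 22.5 mm before and behind it, cover the pack's broad faces up to 104 mm over the worktop (4 mm below the pack's top). The narrow edges are free for fingers but for lips 7 mm high, 5 mm thick, at y = -34.5 and +34.5.
- pack: Loose grey battery pack, an upright block 34 (own x, thickness) x 60 (own y, width) x 78 mm high, flat sides, 4 mm edge rounding, about 0.25 kg; origin at the centre of its underside, z up. It starts in the dock's cradle, axes along the dock's, underside 30 mm over the worktop. It stands by itself on the flat worktop (z = 0).
- caddy: Low wooden storage caddy for one pack, fixed to the worktop: floor plate 80 (x) x 104 (y) x 8 mm with two upright end walls; origin at the centre of its underside, z up. The pack stands at its middle, thickness along the caddy's own x, either way round.
- caddy_in (a point): Middle of the caddy's floor, 8 mm over the worktop, axes as the caddy. 66 mm between the end walls (8 mm thick, 46 mm wide, tops 82 mm over the worktop, at y = -37 and +37: no room for fingers at the pack's narrow edges); 40 mm between low lips (5 mm thick, tops 17 mm over the worktop, at x = -22.5 and +22.5); the pack's broad faces stay free above them.
- toggle_1 (a joint): Lever 1 of 5 from the right: grey paddle 18 mm wide, 6 mm thick, reaching 27 mm over its pivot, which is 34 mm over the worktop. Rad: 0 upright (on), grows as it is pushed to the dock's left (+y), stop at 1.25 lying (off; over 0.85 counts as off). Takes about 1 N, stays where left. A fingertip drawn along the row 47 to 50 mm over the worktop lays it over and slides across it.
- toggle_2 (a joint): Lever 2 of 5 from the right: grey paddle 18 mm wide, 6 mm thick, reaching 27 mm over its pivot, which is 34 mm over the worktop. Rad: 0 upright (on), grows as it is pushed to the dock's left (+y), stop at 1.25 lying (off; over 0.85 counts as off). Takes about 1 N, stays where left. A fingertip drawn along the row 47 to 50 mm over the worktop lays it over and slides across it.
- toggle_3 (a joint): Lever 3 of 5 from the right: grey paddle 18 mm wide, 6 mm thick, reaching 27 mm over its pivot, which is 34 mm over the worktop. Rad: 0 upright (on), grows as it is pushed to the dock's left (+y), stop at 1.25 lying (off; over 0.85 counts as off). Takes about 1 N, stays where left. A fingertip drawn along the row 47 to 50 mm over the worktop lays it over and slides across it.
- toggle_4 (a joint): Lever 4 of 5 from the right: grey paddle 18 mm wide, 6 mm thick, reaching 27 mm over its pivot, which is 34 mm over the worktop. Rad: 0 upright (on), grows as it is pushed to the dock's left (+y), stop at 1.25 lying (off; over 0.85 counts as off). Takes about 1 N, stays where left. A fingertip drawn along the row 47 to 50 mm over the worktop lays it over and slides across it.
- toggle_5 (a joint): Lever 5 of 5 from the right: grey paddle 18 mm wide, 6 mm thick, reaching 27 mm over its pivot, which is 34 mm over the worktop. Rad: 0 upright (on), grows as it is pushed to the dock's left (+y), stop at 1.25 lying (off; over 0.85 counts as off). Takes about 1 N, stays where left. A fingertip drawn along the row 47 to 50 mm over the worktop lays it over and slides across it.
- mug: two-tone mug, 78x116x101 mm, loose; leave it alone; origin at the centre of its underside
- salt: salt shaker, 44 mm across, 90 mm tall, loose; leave it alone; origin at the centre of its underside
- tumbler: short drinking glass, 69 mm across, 89 mm tall, loose; leave it alone; origin at the centre of its underside
- eggcup: white egg cup, 52 mm across, 45 mm tall, loose; leave it alone; origin at the centre of its underside
Not all that is in view belongs to the job. What is shaped like the pack but orange is not meant.

How it is judged:
By the outcome, as a careful person would: the job done as asked, in the order asked, and still so for the second after the job is handed in, with the robot touching nothing.
It also fails if it takes over 72 s, if anything falls off the work surface, if the arm or the gripper's body presses on something with over 40 N, if the wrist force passes 120 N, or if a joint passes its speed limit or range.

ROBOT

A 7-joint arm with a two-finger parallel gripper is mounted at the origin on a cart in front of the work surface, level with it; the furniture and walls round the work are solid. World frame = base frame: x ahead of the robot, y to its left, z up, the work surface at z = 0. Lengths are in m, angles in rad, forces in N, time in s.
With the tool pointing down it reaches from about 0.425 to 0.925 m from the base axis. Payload 6.8 kg.
Tool frame: the origin (TCP) lies between the finger pads, 19 mm behind the fingertips; this is the grasp point; z points along the fingers, y is the line along which they close (so a half turn about z gives the same grasp; the last joint's range is limited). The gripper opens to 85 mm and grips with 20 to 120 N. Pads are 22 mm wide; open, the fingers measure 114 mm over their backs; the gripper's body (76 mm by 85 mm) begins 54 mm behind the grasp point. The pads swing forward as they close: fully open they stand 13 mm farther back than shut.
Start: joints at [1.004, 0.477, 0.022, 1.555, -0.011, 1.109, -0.083], TCP at [0.299, -0.605, 0.25] pointing down, gripper open.
Joint ranges: [-2.96, 2.96], [-0.34, 2.1], [-1.41, 1.46], [0.24, 2.44], [-1.37, 4.51], [0.17, 1.92], [-2.96, 2.96]. Speed limits (rad/s): [2.39, 2.39, 3.14, 3.14, 3.14, 3.14, 3.14].

INTERFACE

Orientations are given as a rotation vector (axis times angle).
In Python, from bench import r gives the robot as it stands.
- The arm moves only by the tool carry_out, never from a script. Its argument "moves" is a list of rows, each a list of 5 numbers: the shift along the tool's x, y, z in m, then the turn about the tool's z in rad, then the finger opening in m, from 0 to 0.0854. In form: [[dx, dy, dz, roll, claw], ...]. A call has exactly 8 rows; each row is the pose to reach, as a shift and turn from the pose commanded when the call began, along the tool's axes at that moment; what a row does not reach only later rows make up. A row lasts 1/10 s, in which the tool goes at most 50 mm and 8.59 degrees, less where a joint would pass 70% of its speed; a pose out of reach is approached as far as the arm can. A call with a gripper value outside its range is refused whole. The fingers move at their own pace and stop on an object; "force" is the grip in N (left out, the last holds). Time passes only in rows, so rows that repeat a pose let the fingers close, or fill a call up. It gives the time, the measured TCP pose, the force, the opening and the grip force at its end, in the units of the state.
- r.get_obs(): the state, without advancing time (a new reading comes with each control period).
- r.grab_frame(name): name is "side" or "top"; returns the picture (400x640x3 uint8, red, green, blue); there is no depth.
- r.calibration(name): a dict with "fx", "fy", "cx", "cy" (pixels), "rvec" (rotation vector, rad) and "tvec" (3), from world to camera coordinates, as OpenCV has them. Camera axes: x right, y down, z forward; pixel columns grow to the right and rows downward; lengths in m; the calibration is good to about 2 mm. A picture is of the moment at which its call begins. calibration takes no time and is no camera call.
- r.hand_in(): hands the job in; it is judged then, once.
The state is a dict: "clock": time; "joints": joint angles; "qvel": joint speeds; "tau": joint torques, N m; "tcp_pos": TCP position; "orientation": TCP orientation; "contact_force": force on the tool from outside, world axes, zero at the start; "moment": the same for the moment, N m; "grip_width": finger opening in m; "gripper_force": force on a finger pad.
Only numpy, scipy, OpenCV 4.12 (cv2) and the standard library are available. Lean on these libraries where they do the work, as an engineer would, in place of code of your own. Each camera call takes 0.05 s, during which the arm holds its last target. There are 200 camera calls.

## Working session

There is one attempt and no reset: what is moved stays moved. The work goes in short steps, Python scripts to look and compute and a tool call to move; the robot and the scene stay as the last step left them, time stands still between calls to the robot, and variables do not carry over. Pictures are saved under pics/ and viewed, at most 10 in all, crops included, and the job is handed in when it is done.

Besides the shell and the picture viewer there is one more tool, called as name([rows], argument=value, ...), one row to a line, values as JSON. carry_out: Moves the arm, as the interface text tells. Its arguments: {"type":"object","properties":{"moves":{"type":"array","items":{"type":"array","items":{"type":"number"}}},"force":{"type":"number"}},"required":["moves"]}

```bash
mkdir -p pics; python3 - <<'E'
from bench import r
import cv2
o=r.get_obs(); print({k:o[k] for k in('clock','tcp_pos','orientation','grip_width')})
for n in('top','side'):
    f=r.grab_frame(n); cv2.imwrite(f'pics/{n}0.png',f[:,:,::-1]); print(n,r.calibration(n))
E
```

```text
{'clock': 0.0, 'tcp_pos': array([ 0.29866795, -0.6046805 ,  0.2490027 ]), 'orientation': array([-3.05751342e+00, -7.14085899e-01,  9.14389551e-04]), 'grip_width': 0.08497254536906305}
top {'fx': 416.22634494738, 'fy': 416.22634494738, 'cx': 325.17882570517475, 'cy': 199.16526053615644, 'rvec': array([ 2.17076427, -2.22938075,  0.03094588]), 'tvec': array([0.01415361, 0.4893051 , 1.36304687])}
side {'fx': 465.52123929912216, 'fy': 465.52123929912216, 'cx': 319.2202671498027, 'cy': 197.36041124380418, 'rvec': array([ 2.14882926, -0.4893409 ,  0.2623736 ]), 'tvec': array([-0.45121701,  0.17685251,  1.40974114])}
```

View pics/top0.png

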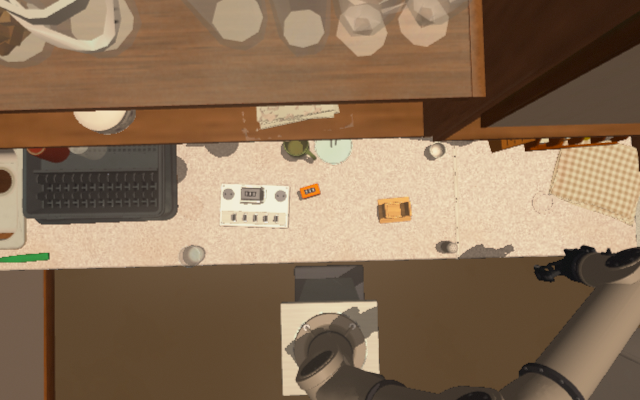

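View pics/side0.png

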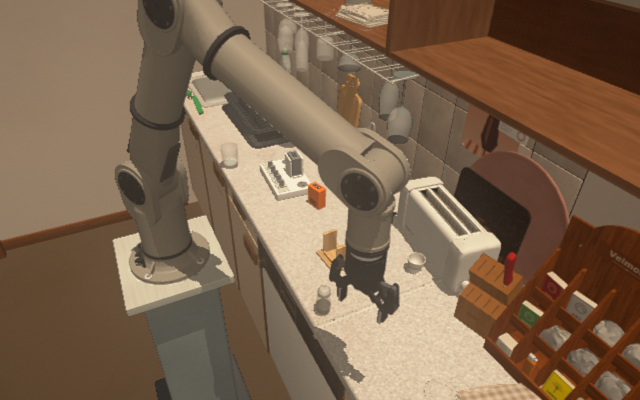

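```bash
python3 - <<'E'
import cv2,numpy as np
f=cv2.imread('pics/top0.png')
c=np.vstack([cv2.resize(f[178:238,215:325],None,fx=5,fy=5,interpolation=cv2.INTER_CUBIC),cv2.resize(f[180:240,365:475],None,fx=5,fy=5,interpolation=cv2.INTER_CUBIC)])
cv2.imwrite('pics/c1.png',c)
E
```

```text
(no output)
```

View pics/c1.png

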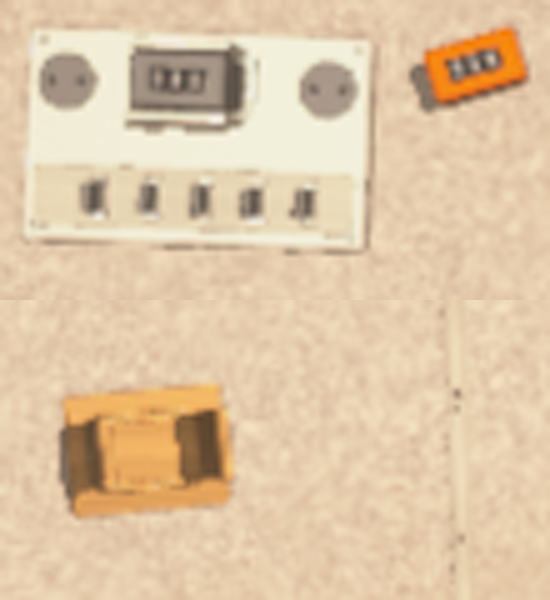

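```bash
cat > h.py <<'E'
from bench import r
import cv2,numpy as np
from scipy.optimize import least_squares
def proj(n,P):
    c=r.calibration(n);K=np.array([[c['fx'],0,c['cx']],[0,c['fy'],c['cy']],[0,0,1]])
    return cv2.projectPoints(np.float64(P),c['rvec'],c['tvec'],K,None)[0][:,0]
def world(p,L):
    L=np.float64(L);a=p[2];c,s=np.cos(a),np.sin(a)
    return L@np.array([[c,s,0],[-s,c,0],[0,0,1]])+[p[0],p[1],0]
def fit(n,L,px,p0):
    s=least_squares(lambda p:(proj(n,world(p,L))-px).ravel(),p0,loss='soft_l1')
    return s.x,(proj(n,world(s.x,L))-px).round(1).tolist()
def crop(u,c0,r0,k=5): return (np.float64(u)+.5)/k-.5+[c0,r0]
E
python3 - <<'E'
from h import *
x,y=.07,.1125
L=[[x,y,.03],[x,-y,.03],[-x,-y,.03],[-x,y,.03]]
px=crop([[35,29],[372,41],[364,245],[26,237]],215,178)
T=[[-.04,v,.061] for v in(.06,.026,-.008,-.042,-.076)]
px2=crop([[94,198],[149,199],[201,200],[252,203],[304,203]],215,178)
d,e=fit('top',L,px,[.6,.2,0]);print('dock',d,e); print((proj('top',world(d,T))-px2).round(1).tolist())
P=[[.051,.03,.108],[.051,-.03,.108],[.017,-.03,.108],[.017,.03,.108]]
print((proj('top',world(d,P))-crop([[132,48],[228,50],[226,110],[132,108]],215,178)).round(1).tolist())
x,y=.04,.052
L=[[x,y,.008],[x,-y,.008],[-x,-y,.008],[-x,y,.008]]
c,e=fit('top',L,crop([[65,398],[222,384],[230,499],[76,517]],365,180),[.6,-.2,0]);print('caddy',c,e)
for q in [(-.04,-.105,.03),(-.04,.09,.03),(.034,0,.108)]: print(world(d,[q]))
print(proj('side',[[*c[:2],.008]]),proj('side',world(d,P)))
# others, at ground
K=r.calibration('top')
R=cv2.Rodrigues(K['rvec'])[0]
def ray(n,u,v,z):
    K=r.calibration(n);R=cv2.Rodrigues(K['rvec'])[0];C=-R.T@K['tvec'];w=R.T@[(u-K['cx'])/K['fx'],(v-K['cy'])/K['fy'],1];return C+w*(z-C[2])/w[2]
for nm,u,v,z in [('tumbler',193,255,.089),('mug',296,148,.1),('salt',449,247,.09),('eggcup',435,151,.045),('orange',309.5,191,.078),('edgeL',200,265,0),('edgeR',400,260,0),('shelf',300,105,.4),('shelfbase',300,138,0)]: print(nm,ray('top',u,v,z).round(3))
print('cam',-R.T@K['tvec'])
E
```

```text
dock [ 0.47535214  0.23112651 -0.05893711] [[-0.8, -0.8], [0.8, -1.0], [0.9, 1.3], [-0.8, 0.6]]
[[-0.1, -0.2], [-0.4, -0.1], [-0.1, 0.1], [0.4, -0.2], [0.8, 0.2]]
[[-0.2, 0.5], [0.1, 0.7], [0.1, -0.2], [-0.7, -0.4]]
caddy [ 0.25310002 -0.21888472  0.06512288] [[-0.3, -0.5], [-0.1, -0.5], [0.7, 0.9], [-0.2, 0.2]]
[[0.42923678 0.12866494 0.03      ]]
[[0.44072286 0.32332636 0.03      ]]
[[0.50929311 0.22912381 0.108     ]]
[[274.66710078 274.93407978]] [[295.46381259 149.3694519 ]
 [301.19357036 157.0592503 ]
 [292.31869984 158.85571615]
 [286.78593314 151.07063046]]
tumbler [0.325 0.414 0.089]
mug [0.647 0.086 0.1  ]
salt [ 0.329 -0.377  0.09 ]
eggcup [ 0.634 -0.356  0.045]
orange [0.514 0.049 0.078]
edgeL [0.283 0.421 0.   ]
edgeR [ 0.283 -0.24   0.   ]
shelf [0.701 0.052 0.4  ]
shelfbase [0.696 0.08  0.   ]
cam [ 0.44121055 -0.00784576  1.37941592]
```

```bash
python3 - <<'E'
from h import *
x,y=.04,.052
L=[[x,y,.008],[x,-y,.008],[-x,-y,.008],[-x,y,.008]]
c,e=fit('top',L,crop([[65,98],[222,84],[230,199],[76,217]],365,180),[.45,-.2,0]);print('caddy',c,e)
print('walltops',((proj('top',world(c,[[.023,-.041,.082],[-.023,-.041,.082],[.023,.041,.082],[-.023,.041,.082]]))-[365,180])*5).round().tolist())
d=[.4754,.2311,-.059]
from scipy.spatial.transform import Rotation as R
o=r.get_obs();M=R.from_rotvec(o['orientation']).as_matrix();print(M.round(3))
def mv(w,yaw):
    dt=M.T@(np.array(w)-o['tcp_pos']);p=np.arctan2(M[1,0],M[0,0]);print('d',dt.round(3),'roll',-(yaw-p))
mv([*world(d,[[-.04,-.112,0]])[0,:2],.25],d[2])
mv([*world(d,[[-.04,-.112,0]])[0,:2],.15],d[2])
E
```

```text
caddy [ 0.44937868 -0.22520422  0.06491706] [[-0.2, -0.3], [-0.2, -0.4], [0.6, 0.8], [-0.1, 0.1]]
walltops [[227.0, 104.0], [234.0, 177.0], [96.0, 116.0], [103.0, 189.0]]
[[ 0.897  0.443 -0.001]
 [ 0.443 -0.897  0.001]
 [-0.    -0.002 -1.   ]]
d [ 0.438 -0.594  0.   ] roll 0.5178082419069296
d [ 0.438 -0.593  0.1  ] roll 0.5178082419069296
```

carry_out([
  [0.034,-0.033,0,0.065,0],
  [0.069,-0.066,0,0.13,0],
  [0.103,-0.1,0,0.195,0],
  [0.137,-0.133,0,0.26,0],
  [0.171,-0.166,0,0.325,0],
  [0.206,-0.2,0,0.39,0],
  [0.24,-0.233,0,0.455,0],
  [0.275,-0.266,0,0.518,0],
], force=40)

```text
clock: 0.9
tcp_pos: [0.4277, -0.243, 0.2499]
orientation: [3.14, -0.098, -0.0]
contact_force: [1.3, -0.4, 0.8]
grip_width: 0.0
gripper_force: 0.0
```

```bash
cat >> h.py <<'E'
from scipy.spatial.transform import Rotation as Ro
D=[.4754,.2311,-.059]; C=[.4494,-.2252,.065]
def st():
    o=r.get_obs();M=Ro.from_rotvec(o['orientation']).as_matrix();return o,M
def mv(*ws):
    o,M=st();p=np.arctan2(M[1,0],M[0,0])
    print('t',o['clock'],'tcp',o['tcp_pos'].round(4),'yaw',p.round(4),'F',o['contact_force'].round(1),'w',round(o['grip_width'],4),'gf',o['gripper_force'],'q',o['joints'].round(2))
    for w,yaw in ws: print(np.round(w,3),'d',(M.T@(np.array(w)-o['tcp_pos'])).round(4),'roll',round(-(yaw-p),3))
E
python3 - <<'E'
from h import *
s=world(D,[[-.04,-.112,.11]])[0]
mv(([.48,-.1,.24],D[2]),([*s[:2],.2],D[2]),(s,D[2]))
E
```

```text
t 0.9 tcp [ 0.4277 -0.243   0.2499] yaw -0.0621 F [ 1.3 -0.4  0.8] w 0.0 gf 0.0 q [ 0.45  0.18 -0.07  1.98  0.02  0.98 -1.26]
[ 0.48 -0.1   0.24] d [ 0.0433 -0.146   0.0099] roll -0.003
[0.429 0.122 0.2  ] d [-0.0215 -0.3641  0.0499] roll -0.003
[0.429 0.122 0.11 ] d [-0.0215 -0.3641  0.1399] roll -0.003
```

carry_out([
  [0.014,-0.047,0,0,0],
  [0.028,-0.094,0,0,0],
  [0.042,-0.14,0.01,0,0],
  [0.03,-0.186,0.02,0,0],
  [0.017,-0.232,0.03,0,0],
  [0.004,-0.277,0.04,0,0],
  [-0.009,-0.322,0.05,0,0],
  [-0.0215,-0.364,0.06,0,0],
])

```text
clock: 1.7
tcp_pos: [0.4269, 0.1215, 0.1896]
orientation: [-3.14, 0.092, -0.0]
contact_force: [0.5, 0.7, -0.4]
grip_width: -0.0003
gripper_force: 0.0
```

```bash
python3 - <<'E'
from h import *
s=world(D,[[-.04,-.112,.10]])[0]
mv((s,D[2]))
for n in('top','side'):
    f=r.grab_frame(n)[:,:,::-1]; cv2.imwrite(f'pics/{n}1.png',f)
a=cv2.resize(cv2.imread('pics/top1.png')[160:245,200:345],None,fx=5,fy=5,interpolation=2)
cv2.imwrite('pics/c2.png',a)
print(proj('top',[r.get_obs()['tcp_pos']+[0,0,-.019]]))
E
```

```text
t 1.7 tcp [0.4269 0.1215 0.1896] yaw -0.0589 F [ 0.5  0.7 -0.4] w -0.0003 gf 0.0 q [-0.1   0.2  -0.36  2.13  0.09  0.83 -2.14]
[0.429 0.122 0.1  ] d [ 0.002  -0.0002  0.0896] roll 0.0
[[282.60558593 220.40876653]]
```

View pics/c2.png

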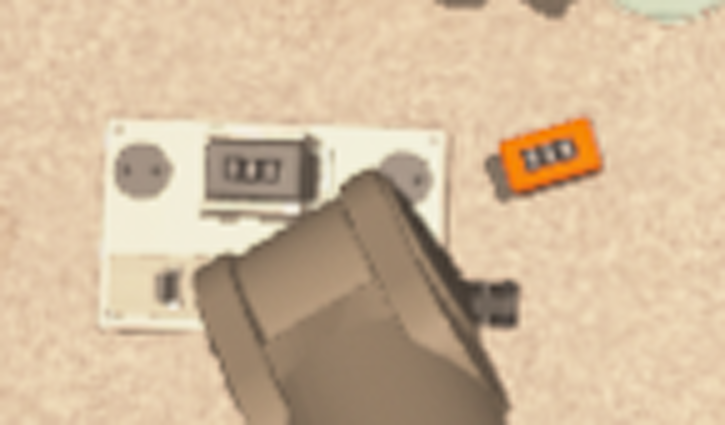

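carry_out([
  [0.002,0,0.04,0,0],
  [0.002,0,0.08,0,0],
  [0.002,0,0.1,0,0],
  [0.002,0,0.11,0,0],
  [0.002,0,0.117,0,0],
  [0.002,0,0.122,0,0],
  [0.002,0,0.127,0,0],
  [0.002,0,0.132,0,0],
])

```text
clock: 2.6
tcp_pos: [0.4305, 0.1197, 0.0584]
orientation: [-3.14, 0.093, -0.003]
contact_force: [-0.4, 0.3, 0.5]
grip_width: -0.0001
gripper_force: 0.0
```

```bash
python3 - <<'E'
from h import *
s=world(D,[[-.04,-.112,.067]])[0]
mv((s,D[2]))
f=r.grab_frame('side')[:,:,::-1]; 
a=cv2.resize(f[110:230,230:350],None,fx=5,fy=5,interpolation=2)
cv2.imwrite('pics/c3.png',a)
t=r.get_obs()['tcp_pos'];print(((proj('side',[t,t-[0,0,.019],t-[0,0,.032]])-[230,110])*5).round())
print(((proj('side',world(D,[[-.04,v,.061] for v in(-.076,-.042,-.008,.026,.06)]))-[230,110])*5).round())
E
```

```text
t 2.6 tcp [0.4305 0.1197 0.0584] yaw -0.0594 F [-0.4  0.3  0.5] w -0.0001 gf 0.0 q [-0.17  0.43 -0.29  2.22  0.24  0.52 -2.27]
[0.429 0.122 0.067] d [-0.0017 -0.0018 -0.0086] roll -0.0
[[279. 380.]
 [280. 402.]
 [280. 417.]]
[[259. 348.]
 [244. 324.]
 [229. 300.]
 [215. 278.]
 [201. 255.]]
```

View pics/c3.png

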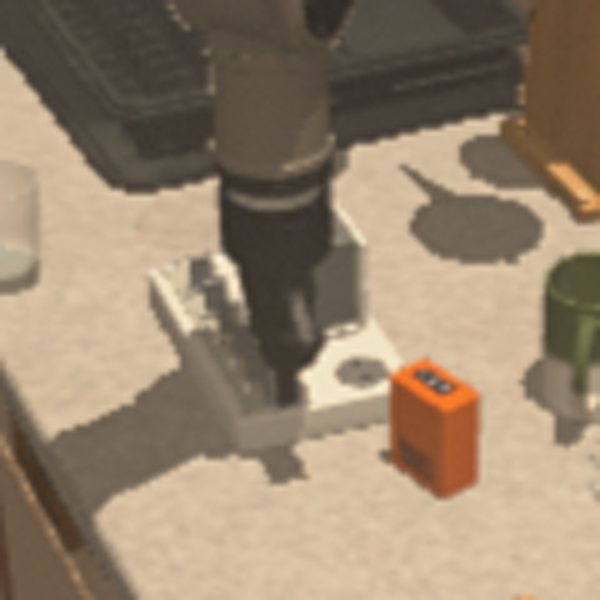

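carry_out([
  [-0.001,0,-0.0092,0,0],
  [-0.001,-0.012,-0.0092,0,0],
  [-0.001,-0.026,-0.0092,0,0],
  [-0.001,-0.04,-0.0092,0,0],
  [-0.001,-0.054,-0.0092,0,0],
  [-0.001,-0.068,-0.0092,0,0],
  [-0.001,-0.082,-0.0092,0,0],
  [-0.001,-0.096,-0.0092,0,0],
])

```text
clock: 3.45
tcp_pos: [0.4344, 0.2169, 0.0671]
orientation: [3.14, -0.092, -0.0]
contact_force: [0.0, -0.8, 0.0]
grip_width: -0.0003
gripper_force: 0.4
```

```bash
python3 - <<'E'
from h import *
mv((world(D,[[-.04,.11,.067]])[0],D[2]))
E
```

```text
t 3.45 tcp [0.4344 0.2169 0.0671] yaw -0.0588 F [ 0.  -0.8  0. ] w -0.0003 gf 0.4436844808515161 q [-0.34  0.46 -0.3   2.13  0.24  0.59 -2.44]
[0.442 0.343 0.067] d [ 1.000e-04 -1.266e-01  1.000e-04] roll 0.0
```

carry_out([
  [0,-0.016,0,0,0],
  [0,-0.032,0,0,0],
  [0,-0.048,0,0,0],
  [0,-0.064,0,0,0],
  [0,-0.08,0,0,0],
  [0,-0.096,0,0,0],
  [0,-0.112,0,0,0],
  [0,-0.126,0,0,0],
])

```text
clock: 4.25
tcp_pos: [0.442, 0.3433, 0.0673]
orientation: [-3.139, 0.092, -0.001]
contact_force: [0.5, 0.5, 0.1]
grip_width: -0.0001
gripper_force: 0.0
```

```bash
python3 - <<'E'
from h import *
mv((world(D,[[.034,0,.2]])[0],D[2]))
E
```

```text
t 4.25 tcp [0.442  0.3433 0.0673] yaw -0.0587 F [0.5 0.5 0.1] w -0.0001 gf 0.0 q [-0.54  0.55 -0.3   1.96  0.25  0.67 -2.62]
[0.509 0.229 0.2  ] d [ 0.074   0.1099 -0.1327] roll 0.0
```

carry_out([
  [0,0,-0.03,0,0],
  [0,0,-0.07,0,0],
  [0,0,-0.11,0,0],
  [0.02,0.03,-0.133,0,0.085],
  [0.04,0.06,-0.133,0,0.085],
  [0.06,0.09,-0.133,0,0.085],
  [0.074,0.11,-0.133,0,0.085],
  [0.074,0.11,-0.133,0,0.085],
])

```text
clock: 5.05
tcp_pos: [0.5117, 0.2232, 0.2002]
orientation: [3.138, -0.103, 0.002]
contact_force: [-0.1, -0.6, 0.7]
grip_width: 0.0722
gripper_force: 0.0
```

```bash
python3 - <<'E'
from h import *
mv((world(D,[[.034,0,.082]])[0],D[2]))
f=r.grab_frame('side')[:,:,::-1];g=r.grab_frame('top')[:,:,::-1]
a=cv2.resize(f[90:210,230:350],(400,400),interpolation=2);b=cv2.resize(g[160:245,210:310],(400,340),interpolation=2)
c=np.zeros((400,800,3),np.uint8);c[:,:400]=a;c[:340,400:]=b
cv2.imwrite('pics/c4.png',c)
E
```

```text
t 5.05 tcp [0.5117 0.2232 0.2002] yaw -0.0659 F [-0.1 -0.6  0.7] w 0.0722 gf 0.0 q [-0.28  0.36 -0.3   1.87  0.13  0.93 -2.28]
[0.509 0.229 0.082] d [-0.0029 -0.0059  0.1182] roll -0.007
```

View pics/c4.png

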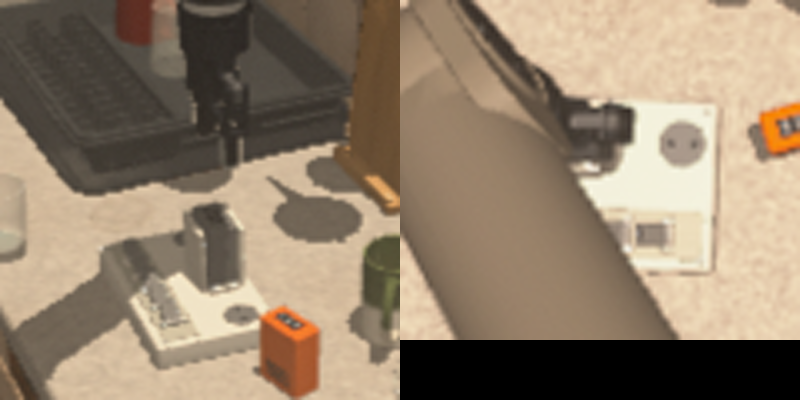

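carry_out([
  [0,0,0,0,0.085],
  [0,0,0.03,0,0.085],
  [0,0,0.06,0,0.085],
  [0,0,0.085,0,0.085],
  [0,0,0.105,0,0.085],
  [0,0,0.125,0,0.085],
  [0,0,0.125,0,0.085],
  [0,0,0.125,0,0.085],
])

```text
clock: 5.95
tcp_pos: [0.5088, 0.2283, 0.0754]
orientation: [-3.14, 0.09, 0.001]
contact_force: [-0.1, 0.5, 0.3]
grip_width: 0.0847
gripper_force: 0.0
```

```bash
python3 - <<'E'
from h import *
mv((world(D,[[.034,0,.075]])[0],D[2]))
f=r.grab_frame('side')[:,:,::-1]
cv2.imwrite('pics/c5.png',cv2.resize(f[130:200,250:320],(600,600),interpolation=2))
E
```

```text
t 5.95 tcp [0.5088 0.2283 0.0754] yaw -0.0574 F [-0.1  0.5  0.3] w 0.0847 gf 0.0 q [-0.32  0.53 -0.27  1.96  0.21  0.68 -2.35]
[0.509 0.229 0.075] d [ 0.0005 -0.0008  0.0004] roll 0.002
```

View pics/c5.png

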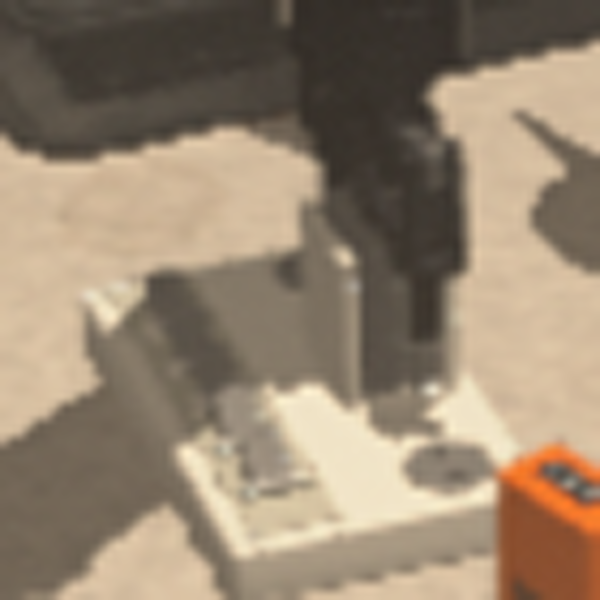

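The row shows flat levers, none standing up; the right finger is centred between the cradle walls at the pack's narrow edge. Gripping.

carry_out([
  [0,0,0,0,0.05],
  [0,0,0,0,0.05],
  [0,0,0,0,0.05],
  [0,0,0,0,0.05],
  [0,0,0,0,0.05],
  [0,0,0,0,0.05],
  [0,0,-0.005,0,0.05],
  [0,0,-0.01,0,0.05],
], force=50)

```text
clock: 6.8
tcp_pos: [0.5091, 0.2283, 0.0855]
orientation: [-3.139, 0.091, -0.0]
contact_force: [-0.3, 0.3, -2.3]
grip_width: 0.0593
gripper_force: 56.3
```

carry_out([
  [0,0,-0.02,0,0.05],
  [0,0,-0.045,0,0.05],
  [0,0,-0.075,0,0.05],
  [0,0,-0.1,0,0.05],
  [0,0.01,-0.115,0,0.05],
  [-0.005,0.04,-0.115,0,0.05],
  [-0.01,0.075,-0.115,0,0.05],
  [-0.015,0.11,-0.115,0,0.05],
])

```text
clock: 7.6
tcp_pos: [0.4866, 0.1155, 0.1997]
orientation: [3.139, -0.093, -0.002]
contact_force: [0.3, -0.2, -2.5]
grip_width: 0.0599
gripper_force: 56.4
```

carry_out([
  [-0.004,0.035,0,0,0.05],
  [-0.008,0.07,0,0,0.05],
  [-0.012,0.105,0,0,0.05],
  [-0.016,0.135,0,0,0.05],
  [-0.02,0.16,0,0,0.05],
  [-0.022,0.172,0.01,0,0.05],
  [-0.022,0.172,0.02,0,0.05],
  [-0.022,0.172,0.03,0,0.05],
])

```text
clock: 8.4
tcp_pos: [0.4553, -0.0515, 0.1689]
orientation: [-3.14, 0.092, 0.002]
contact_force: [-0.2, 0.3, -2.7]
grip_width: 0.0594
gripper_force: 56.4
```

```bash
python3 - <<'E'
from h import *
mv(([.455,-.05,.0455],D[2]))
f=r.grab_frame('side')[:,:,::-1];g=r.grab_frame('top')[:,:,::-1]
a=cv2.resize(f[110:290,230:350],(400,600),interpolation=2);b=cv2.resize(g[170:240,210:330],(400,233),interpolation=2)
c=np.zeros((600,800,3),np.uint8);c[:,:400]=a;c[:233,400:]=b
cv2.imwrite('pics/c6.png',c)
E
```

```text
t 8.4 tcp [ 0.4553 -0.0515  0.1689] yaw -0.0589 F [-0.2  0.3 -2.7] w 0.0594 gf 56.37964367866516 q [ 0.14  0.24 -0.19  2.13  0.06  0.78 -1.71]
[ 0.455 -0.05   0.046] d [-0.0002 -0.0014  0.1234] roll 0.0
```

View pics/c6.png

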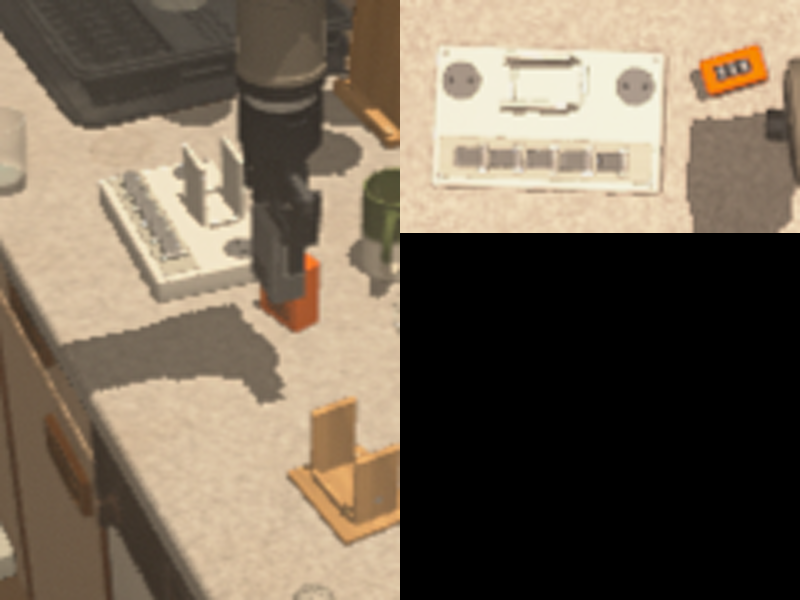

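All five levers lie over to the left; the pack hangs upright. Lowering to the worktop.

carry_out([
  [0,0,0.025,0,0.05],
  [0,0,0.055,0,0.05],
  [0,0,0.085,0,0.05],
  [0,0,0.105,0,0.05],
  [0,0,0.115,0,0.05],
  [0,0,0.119,0,0.05],
  [0,0,0.121,0,0.05],
  [0,0,0.121,0,0.05],
])

```text
clock: 9.3
tcp_pos: [0.4564, -0.052, 0.0498]
orientation: [-3.14, 0.093, -0.002]
contact_force: [0.9, -0.0, -1.4]
grip_width: 0.0596
gripper_force: 56.4
```

carry_out([
  [0,0,0.0005,0,0.05],
  [0,0,0.001,0,0.05],
  [0,0,0.0015,0,0.05],
  [0,0,0.002,0,0.05],
  [0,0,0.002,0,0.05],
  [0,0,0.002,0,0.05],
  [0,0,0.002,0,0.05],
  [0,0,0.002,0,0.05],
])

```text
clock: 10.1
tcp_pos: [0.4557, -0.0522, 0.0472]
orientation: [-3.14, 0.093, -0.0]
contact_force: [-0.3, -0.0, -2.4]
grip_width: 0.0597
gripper_force: 56.4
```

Not touching yet; continue by half-millimetres.

carry_out([
  [0,0,0.0004,0,0.05],
  [0,0,0.0008,0,0.05],
  [0,0,0.0012,0,0.05],
  [0,0,0.0015,0,0.05],
  [0,0,0.0015,0,0.05],
  [0,0,0.0015,0,0.05],
  [0,0,0.0015,0,0.05],
  [0,0,0.0015,0,0.05],
])

```text
clock: 10.9
tcp_pos: [0.4558, -0.0522, 0.0467]
orientation: [3.14, -0.093, 0.0]
contact_force: [-4.2, 1.2, 14.4]
grip_width: 0.0594
gripper_force: 58.3
```

Contact. Open and back off upward.

carry_out([
  [0,0,-0.0007,0,0.05],
  [0,0,-0.0007,0,0.065],
  [0,0,-0.0007,0,0.075],
  [0,0,-0.0007,0,0.085],
  [0,0,-0.0007,0,0.085],
  [0,0,-0.0007,0,0.085],
  [0,0,-0.0007,0,0.085],
  [0,0,-0.001,0,0.085],
])

```text
clock: 11.7
tcp_pos: [0.4556, -0.0523, 0.0466]
orientation: [-3.14, 0.093, 0.0]
contact_force: [-0.3, -0.5, 0.0]
grip_width: 0.0853
gripper_force: 0.0
```

carry_out([
  [0,0,-0.01,0,0.085],
  [0,0,-0.03,0,0.085],
  [0,0,-0.06,0,0.085],
  [0,0,-0.09,0,0.085],
  [0,0,-0.11,0,0.085],
  [0,0,-0.11,-0.14,0.085],
  [0,0,-0.11,-0.28,0.085],
  [0,0,-0.11,-0.42,0.085],
])

```text
clock: 12.5
tcp_pos: [0.4557, -0.0523, 0.1577]
orientation: [3.088, 0.573, 0.002]
contact_force: [-0.6, -0.3, -0.3]
grip_width: 0.085
gripper_force: 0.0
```

carry_out([
  [0,0,0,-0.145,0.085],
  [0,0,0,-0.29,0.085],
  [0,0,0,-0.435,0.085],
  [0,0,0,-0.58,0.085],
  [0,0,0,-0.725,0.085],
  [0,0,0,-0.87,0.085],
  [0,0,0,-1.01,0.085],
  [0,0,0,-1.15,0.085],
])

```text
clock: 13.3
tcp_pos: [0.4556, -0.0523, 0.1574]
orientation: [2.28, 2.16, -0.0]
contact_force: [0.5, 0.3, 0.4]
grip_width: 0.0851
gripper_force: 0.0
```

```bash
python3 - <<'E'
from h import *
mv(([.4558,-.0522,.057],D[2]+np.pi/2))
f=r.grab_frame('side')[:,:,::-1];g=r.grab_frame('top')[:,:,::-1]
a=cv2.resize(f[140:290,230:330],(400,600),interpolation=2);b=cv2.resize(g[170:240,310:380],(400,400),interpolation=2)
c=np.zeros((600,800,3),np.uint8);c[:,:400]=a;c[:400,400:]=b
cv2.imwrite('pics/c7.png',c)
P=world([.4558,-.0522,D[2]],[[a,b,z] for z in(0,.078) for a,b in((.017,.03),(.017,-.03),(-.017,-.03),(-.017,.03))])
print(((proj('side',P)-[230,140])*4).round().tolist())
E
```

```text
t 13.3 tcp [ 0.4556 -0.0523  0.1574] yaw 1.5166 F [0.5 0.3 0.4] w 0.0851 gf 0.0 q [ 0.4   0.29 -0.48  2.12  0.19  0.78 -0.26]
[ 0.456 -0.052  0.057] d [0.0002 0.0002 0.1004] roll 0.005
[[340.0, 314.0], [368.0, 357.0], [329.0, 367.0], [302.0, 324.0], [340.0, 239.0], [369.0, 280.0], [329.0, 290.0], [301.0, 248.0]]
```

View pics/c7.png

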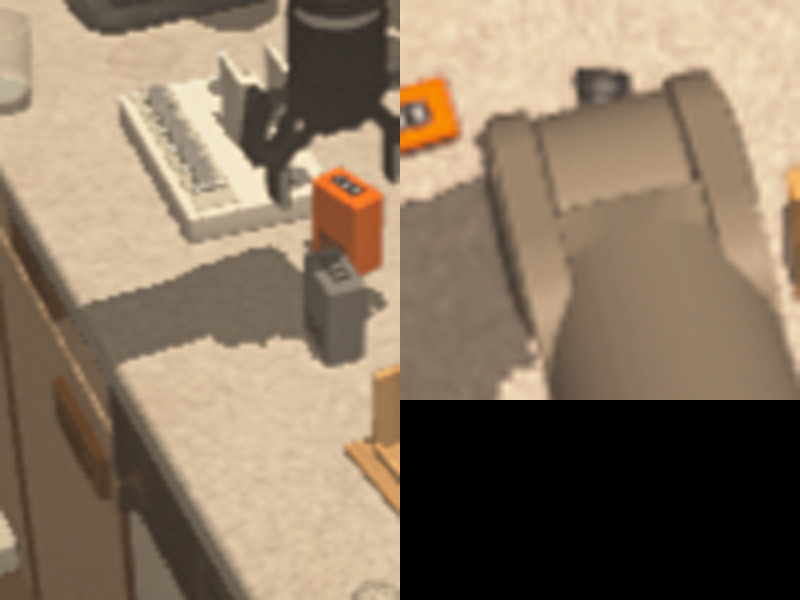

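carry_out([
  [0,0,0.02,0.004,0.085],
  [0,0,0.045,0.004,0.085],
  [0,0,0.07,0.004,0.085],
  [0,0,0.09,0.004,0.085],
  [0,0,0.102,0.004,0.085],
  [0,0,0.108,0.004,0.085],
  [0,0,0.108,0.004,0.085],
  [0,0,0.108,0.004,0.085],
])

```text
clock: 14.2
tcp_pos: [0.4562, -0.0522, 0.0494]
orientation: [2.291, 2.148, 0.001]
contact_force: [-0.2, -1.2, 1.4]
grip_width: 0.0851
gripper_force: 0.0
```

carry_out([
  [0,0,0,0,0.06],
  [0,0,0,0,0.045],
  [0,0,0,0,0.038],
  [0,0,0,0,0.03],
  [0,0,0,0,0.025],
  [0,0,0,0,0.025],
  [0,0,0,0,0.025],
  [0,0,0,0,0.025],
], force=50)

```text
clock: 15.0
tcp_pos: [0.4558, -0.0523, 0.0491]
orientation: [2.291, 2.149, 0.0]
contact_force: [-1.5, -0.0, 6.3]
grip_width: 0.0334
gripper_force: 50.5
```

```bash
python3 - <<'E'
from h import *
mv(([.4556,-.0523,.165],C[2]+np.pi/2),([*C[:2],.165],C[2]+np.pi/2))
E
```

```text
t 15.0 tcp [ 0.4558 -0.0523  0.0491] yaw 1.5066 F [-1.5 -0.   6.3] w 0.0334 gf 50.52699565887451 q [ 0.3   0.47 -0.39  2.19  0.35  0.54 -0.41]
[ 0.456 -0.052  0.165] d [-0.     -0.0002 -0.1159] roll -0.129
[ 0.449 -0.225  0.165] d [-0.1729  0.0047 -0.1158] roll -0.129
```

carry_out([
  [0,0,-0.015,0,0.025],
  [0,0,-0.04,0,0.025],
  [0,0,-0.07,0,0.025],
  [0,0,-0.095,0,0.025],
  [-0.015,0,-0.11,-0.03,0.025],
  [-0.045,0.001,-0.11,-0.06,0.025],
  [-0.08,0.002,-0.11,-0.09,0.025],
  [-0.115,0.003,-0.11,-0.129,0.025],
])

```text
clock: 15.8
tcp_pos: [0.4509, -0.1682, 0.1587]
orientation: [-2.146, -2.295, 0.0]
contact_force: [-0.0, 0.3, -1.9]
grip_width: 0.0334
gripper_force: 50.2
```

carry_out([
  [-0.02,0.001,0,0,0.025],
  [-0.04,0.001,0,0,0.025],
  [-0.055,0.002,0,0,0.025],
  [-0.058,0.002,0.015,0,0.025],
  [-0.058,0.002,0.015,0,0.025],
  [-0.058,0.002,0.015,0,0.025],
  [-0.058,0.002,0.015,0,0.025],
  [-0.058,0.002,0.015,0,0.025],
])

```text
clock: 16.6
tcp_pos: [0.4574, -0.2245, 0.1442]
orientation: [2.146, 2.293, 0.0]
contact_force: [0.2, -0.2, -1.7]
grip_width: 0.0332
gripper_force: 50.1
```

```bash
python3 - <<'E'
from h import *
mv(([*C[:2],.145],C[2]+np.pi/2))
f=r.grab_frame('side')[:,:,::-1]
s0=cv2.imread('pics/top0.png')
a=cv2.resize(f[205:305,230:310],(480,600),interpolation=2);b=cv2.resize(s0[190:230,370:420],(320,256),interpolation=2)
c=np.zeros((600,800,3),np.uint8);c[:,:480]=a;c[:256,480:]=b
s=cv2.imread('pics/side1.png');c[256:586,480:744]=cv2.resize(s[210:285,250:310],(264,330),interpolation=2)
cv2.imwrite('pics/c8.png',c)
def pr(L): print(((proj('side',world(C,L))-[230,205])*6).round().tolist())
pr([[.04,.052,.008],[.04,-.052,.008],[-.04,-.052,.008],[-.04,.052,.008]])
pr([[x,y,.082] for y in(.041,.033,-.033,-.041) for x in(.023,-.023)])
o,M=st();y=np.arctan2(M[1,0],M[0,0])-np.pi/2;t=o['tcp_pos']
P=world([t[0],t[1],y],[[a,b,t[2]-.0491+z] for z in(0,.078) for a,b in((.017,.03),(.017,-.03),(-.017,-.03),(-.017,.03))])
print(((proj('side',P)-[230,205])*6).round().tolist())
E
```

```text
t 16.6 tcp [ 0.4574 -0.2245  0.1442] yaw 1.6368 F [ 0.2 -0.2 -1.7] w 0.0332 gf 50.132569670677185 q [ 0.68  0.37 -0.42  2.02  0.21  0.78  0.2 ]
[ 0.449 -0.225  0.145] d [-0.0002 -0.0081 -0.0008] roll 0.001
[[652.0, 222.0], [762.0, 343.0], [623.0, 399.0], [518.0, 272.0]]
[[639.0, 134.0], [559.0, 162.0], [647.0, 142.0], [567.0, 171.0], [719.0, 219.0], [637.0, 250.0], [728.0, 228.0], [646.0, 260.0]]
[[654.0, 124.0], [720.0, 193.0], [660.0, 216.0], [595.0, 145.0], [660.0, -3.0], [728.0, 64.0], [666.0, 87.0], [599.0, 18.0]]
```

View pics/c8.png

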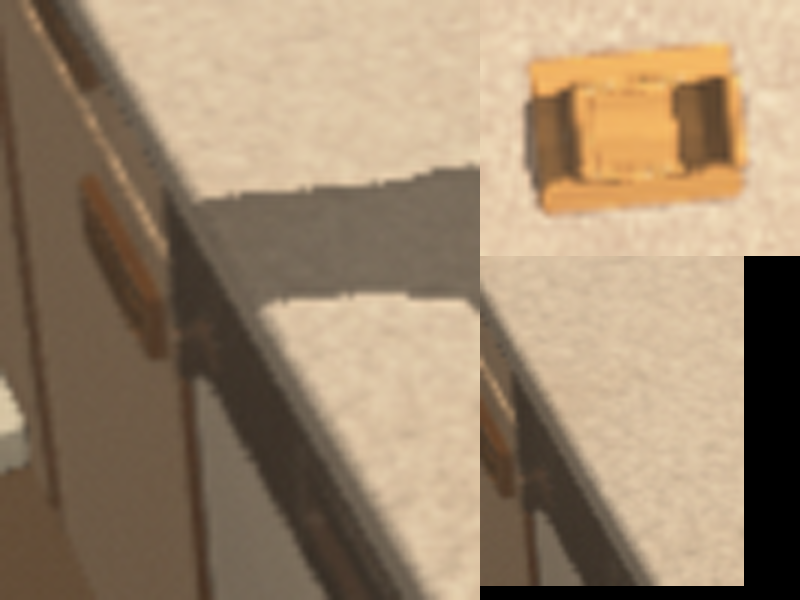

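The side crop missed the caddy (my window was wrong), so I'll check the caddy's pose by a silhouette fit in both cameras.

```bash
python3 - <<'E'
from h import *
from scipy.optimize import minimize
ims={'top':cv2.imread('pics/top0.png'),'side':cv2.imread('pics/side1.png')}
box={'top':(190,230,365,425),'side':(215,285,305,365)}
S=8
def boxpts(x0,x1,y0,y1,z0,z1): return [[x,y,z] for x in(x0,x1) for y in(y0,y1) for z in(z0,z1)]
parts=[boxpts(-.04,.04,-.052,.052,0,.008)]+[boxpts(-.023,.023,s*.037-.004,s*.037+.004,.008,.082) for s in(1,-1)]
M={}
for n,im in ims.items():
    a,b,c,d=box[n];h=cv2.cvtColor(im[a:b,c:d],cv2.COLOR_BGR2HSV)
    up=cv2.resize(h[:,:,1],None,fx=S,fy=S,interpolation=cv2.INTER_CUBIC)
    t,m=cv2.threshold(up,0,1,cv2.THRESH_BINARY|cv2.THRESH_OTSU)
    k,l,s,_=cv2.connectedComponentsWithStats(m);m=(l==1+np.argmax(s[1:,4]));M[n]=m
    print(n,'thr',t,'area px',m.sum()/64, s[1+np.argmax(s[1:,4])][:4]/S)
def sil(n,p):
    a,b,c,d=box[n];im=np.zeros(M[n].shape,np.uint8)
    for q in parts:
        u=((proj(n,world(p,q))-[c,a]+.5)*S-.5);cv2.fillConvexPoly(im,cv2.convexHull((u*16).round().astype(np.int32)),1,shift=4)
    return im>0
def cost(p,ns): return sum((sil(n,p)^M[n]).sum()/M[n].sum() for n in ns)
for ns in(['top'],['side'],['top','side']):
    s=minimize(cost,C,args=(ns,),method='Nelder-Mead',options=dict(initial_simplex=np.array([C]*4)+np.vstack([np.zeros(3),np.diag([.006,.006,.05])])))
    print(ns,s.x.round(4),s.fun,'at C',cost(C,ns))
E
```

```text
top thr 103.0 area px 781.71875 [12.5    6.875 34.25  26.625]
side thr 96.0 area px 917.28125 [11.375 13.875 39.75  44.5  ]
['top'] [ 0.4495 -0.224   0.0652] 0.02430541674995003 at C 0.028662802318608835
['side'] [ 0.4483 -0.2229  0.0614] 0.10208496576159166 at C 0.1183013661295268
['top', 'side'] [ 0.449  -0.2238  0.0628] 0.13648252434428348 at C 0.14696416844813565
```

carry_out([
  [0.001,-0.004,0,0,0.025],
  [0.001,-0.0082,0,0,0.025],
  [0.001,-0.0082,0,0,0.025],
  [0.001,-0.0082,0.005,0,0.025],
  [0.001,-0.0082,0.01,0,0.025],
  [0.001,-0.0082,0.015,0,0.025],
  [0.001,-0.0082,0.02,0,0.025],
  [0.001,-0.0082,0.025,0,0.025],
])

```text
clock: 17.45
tcp_pos: [0.4488, -0.2244, 0.1181]
orientation: [-2.148, -2.292, 0.0]
contact_force: [-0.3, -0.3, -2.0]
grip_width: 0.0335
gripper_force: 50.1
```

```bash
sed -i 's/C=\[.*\]/C=[.4491,-.2238,.064]/' h.py; python3 - <<'E'
from h import *
mv(([*C[:2],.0571],C[2]+np.pi/2))
E
```

```text
t 17.45 tcp [ 0.4488 -0.2244  0.1181] yaw 1.6359 F [-0.3 -0.3 -2. ] w 0.0335 gf 50.13262689113617 q [ 0.67  0.4  -0.41  2.06  0.24  0.72  0.19]
[ 0.449 -0.224  0.057] d [0.0006 0.0004 0.061 ] roll 0.001
```

Free between the walls, no side force. Further down, stopping just above the lips.

carry_out([
  [0.0005,0.0003,0.007,0,0.025],
  [0.0005,0.0003,0.015,0,0.025],
  [0.0005,0.0003,0.023,0,0.025],
  [0.0005,0.0003,0.031,0,0.025],
  [0.0005,0.0003,0.038,0,0.025],
  [0.0005,0.0003,0.044,0,0.025],
  [0.0005,0.0003,0.048,0,0.025],
  [0.0005,0.0003,0.048,0,0.025],
])

```text
clock: 18.25
tcp_pos: [0.4488, -0.2238, 0.0701]
orientation: [-2.147, -2.292, 0.0]
contact_force: [-0.1, -0.1, -1.5]
grip_width: 0.0336
gripper_force: 50.1
```

carry_out([
  [0,0,0.002,0,0.025],
  [0,0,0.004,0,0.025],
  [0,0,0.006,0,0.025],
  [0,0,0.008,0,0.025],
  [0,0,0.01,0,0.025],
  [0,0,0.011,0,0.025],
  [0,0,0.011,0,0.025],
  [0,0,0.011,0,0.025],
])

```text
clock: 19.05
tcp_pos: [0.4491, -0.224, 0.0597]
orientation: [2.148, 2.292, 0.0]
contact_force: [-1.2, 0.0, -2.1]
grip_width: 0.0334
gripper_force: 50.1
```

carry_out([
  [0,0,0.0005,0,0.025],
  [0,0,0.001,0,0.025],
  [0,0,0.0015,0,0.025],
  [0,0,0.002,0,0.025],
  [0,0,0.0024,0,0.025],
  [0,0,0.0024,0,0.025],
  [0,0,0.0024,0,0.025],
  [0,0,0.0024,0,0.025],
])

```text
clock: 19.85
tcp_pos: [0.4491, -0.2239, 0.0573]
orientation: [-2.148, -2.292, -0.0]
contact_force: [-0.5, 0.2, -1.7]
grip_width: 0.0337
gripper_force: 50.1
```

carry_out([
  [0,0,0.0003,0,0.025],
  [0,0,0.0006,0,0.025],
  [0,0,0.0009,0,0.025],
  [0,0,0.0012,0,0.025],
  [0,0,0.0012,0,0.025],
  [0,0,0.0012,0,0.025],
  [0,0,0.0012,0,0.025],
  [0,0,0.0012,0,0.025],
])

```text
clock: 20.65
tcp_pos: [0.4491, -0.224, 0.0571]
orientation: [2.148, 2.292, -0.001]
contact_force: [-3.8, 1.5, 11.2]
grip_width: 0.0334
gripper_force: 52.0
```

Contact exactly at the expected floor height. Release gently and retreat.

carry_out([
  [0,0,-0.0007,0,0.025],
  [0,0,-0.0007,0,0.04],
  [0,0,-0.0007,0,0.05],
  [0,0,-0.0007,0,0.065],
  [0,0,-0.0007,0,0.08],
  [0,0,-0.0007,0,0.08],
  [0,0,-0.0007,0,0.08],
  [0,0,-0.0007,0,0.08],
])

```text
clock: 21.45
tcp_pos: [0.4491, -0.2239, 0.0568]
orientation: [-2.148, -2.292, -0.0]
contact_force: [0.1, -0.1, 0.1]
grip_width: 0.0803
gripper_force: 0.0
```

carry_out([
  [0,0,-0.01,0,0.08],
  [0,0,-0.03,0,0.08],
  [0,0,-0.06,0,0.08],
  [0,0,-0.1,0,0.08],
  [0,0,-0.14,0,0.08],
  [0,0,-0.17,0,0.08],
  [0,0,-0.19,0,0.08],
  [0,0,-0.19,0,0.08],
])

```text
clock: 22.25
tcp_pos: [0.4507, -0.2244, 0.2506]
orientation: [2.144, 2.288, 0.003]
contact_force: [-0.0, 0.8, -1.1]
grip_width: 0.0802
gripper_force: 0.0
```

```bash
python3 - <<'E'
from h import *
mv()
f=r.grab_frame('side')[:,:,::-1]
g=cv2.cvtColor(f,cv2.COLOR_BGR2HSV)[:,:,1]
P=[[a,b,z] for z in(.008,.086) for a,b in((.017,.03),(.017,-.03),(-.017,-.03),(-.017,.03))]
u=proj('side',world(C,P));print(u.round(1).tolist())
x0,y0=(u.min(0)-12).astype(int);x1,y1=(u.max(0)+12).astype(int)
for row in g[y0:y1:2,x0:x1:2]: print(''.join('#' if v<60 else '.' if v<96 else 'w' for v in row))
E
```

```text
t 22.25 tcp [ 0.4507 -0.2244  0.2506] yaw 1.6358 F [-0.   0.8 -1.1] w 0.0802 gf 0.0 q [ 0.74  0.22 -0.46  1.94  0.12  1.    0.29]
[[335.7, 248.3], [346.1, 260.1], [336.3, 263.9], [326.1, 251.9], [336.4, 228.6], [347.2, 240.2], [337.1, 244.0], [326.6, 232.2]]
.......................
.......................
..#....................
.......................
.......................
............#..........
.....................#.
.........ww............
.......w..###.....#....
.....ww#######.........
.....ww#######...#.....
.....ww.#######........
.....ww.########.......
.....ww##########......
.....ww..######www...#.
.....ww#..#.wwwwww.....
.....ww#.##wwwwwww.....
...wwww..##wwwwwww.....
.wwwwww#..#wwwwwww.....
..wwwwww#..wwwwwww.....
...wwwwww#.wwwwwww.....
....wwwwww.wwwwwwww....
.....wwwww.wwwwwwwww...
.....wwwwwwwwwwwwwwww..
......wwwwwwwwwwwwwww..
.......wwwwwwwwwwww....
........wwwwwwww.......
.........wwwww.........
..........w.......#....
.............#.........
```

The grey pack stands upright between the two walls, its top just above them as it should be. Handing in.

```bash
python3 -c "
from bench import r
print(r.hand_in())"
```

```text
the job is handed in; nothing more can be done
None
```

The job is handed in at about 22 s of the 72 s allowed: all five levers lie to the left after one drag, and the pack, stood on the worktop to change grip, stands upright in the caddy; the final look covered only the pack, not the loose items.

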